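# Post a spent battery under the sprung flap of the battery box

## Robot

A 6-joint arm with a two-finger parallel gripper is mounted at the origin on a cart in front of the work surface, level with it; the furniture and walls round the work are solid. World frame = base frame: x ahead of the robot, y to its left, z up, the work surface at z = 0. Lengths are in m, angles in degrees, forces in N, time in s.
With the tool pointing down it reaches from about 0.325 to 0.775 m from the base axis. Payload 5.5 kg.
Tool frame: the origin (TCP) lies at the centre of the arm's flange, where the gripper is bolted on; the fingertips stand 182 mm ahead of it and the grasp point (between the pads) lies 163 mm ahead of it; z points along the fingers, y is the direction in which the jaws open and shut (so a half turn about z gives the same grasp; the last joint's range is limited). The gripper opens to 88 mm and grips with 3 to 60 N. Pads are 20 mm wide; open, the fingers measure 115 mm over their backs; the gripper's body (75 mm by 178 mm) begins 61 mm behind the grasp point.
Start: joints at [-76.072, 5.22, 70.514, -0, 104.267, -3.249], TCP at [0.177, -0.573, 0.405] pointing down, gripper open.
Joint ranges: [-164.24, 164.24], [-49.07, 125.15], [9.68, 141.18], [-86.29, 266.29], [3.28, 154.24], [-151.56, 151.56]. Speed limits (degrees/s): [147.25, 147.25, 172.46, 180, 180, 180].

## Interface

Orientations are given as [roll, pitch, yaw] about the fixed x, y, z axes, in that order (R = Rz(yaw) Ry(pitch) Rx(roll)).
In Python, from station import r gives the robot as it stands. The module is installed in compiled form; this text tells all that it offers. Calls block until the motion is done:
- r.reach(position, orientation): joint-space move of the TCP to a pose.
- r.servo_line(position, rotation=None, speed=0.15): straight line of the TCP; rotation=None keeps the orientation; speed is the mean speed in m/s.
- r.move_joints(angles): joint-space move.
- r.let_go() and r.grab(squeeze=None): open the fingers fully, or close them until they stop; squeeze is the grip in N (None keeps the last).
- r.wait(seconds).
- r.inverse_kinematics(position, orientation): joint angles nearest the present ones, or None.
- r.sense(): the state.
- r.snapshot(name): name is "scene" or "side" or "wrist"; returns a dict with "frame" (400x640x3 uint8, red, green, blue), "fx", "fy", "cx", "cy" (pixels), "R" (3x3) and "t" (3): a world point X has camera coordinates R X + t. Camera axes: x right, y down, z forward; pixel columns grow to the right and rows downward; lengths in m; the calibration is good to about 2 mm. A picture is of the moment at which its call begins. There is no depth.
A pose or a line that the arm cannot do raises r.IKError and nothing moves.
- r.hand_in(): hands the job in, once; it reports no verdict.
The state is a dict: "clock": time; "joints": joint angles; "joint_vel": joint speeds; "joint_torque": joint torques, N m; "tcp_pos": TCP position; "orientation": TCP orientation; "contact_force": force on the tool from outside, world axes, zero at the start; "torque": the same for the moment, N m; "opening": finger opening in m.
Only numpy, scipy, OpenCV 4.12 (cv2) and the standard library are available. Lean on these libraries where they do the work, as an engineer would, in place of code of your own. Each camera call takes 0.05 s, during which the arm holds its last target.

## Task

Put the used battery away in the battery collection box: with one fingertip press down the plate at the side of the box to hold its sprung flap open, and with the other fingertip push the battery along the tray, under the flap, until it drops into the bin; then let the flap spring shut. Only push the battery, do not pick it up, and leave the salt shaker, egg timer and cup where they stand.

Things in the scene. Friction and masses are not known exactly. Their poses are not given: they have to be found in the camera images.
- battery_box: Grey plastic battery collection box, fixed to the worktop, 187 mm long (x), 50 mm wide, 90 mm high: an open tray in front, then a bin under a metal lid. Origin: on the worktop right below the mouth's middle; x points along the tray into the bin, y to its left, z up. The tray is x -112 to 0, flat deck at z = 66 mm, with two guide rails 5 mm high, 25 mm apart, about y = 0.
- mouth (a point): Middle of the deck's edge under the lip, 66 mm above the worktop; axes as the box's. Here the deck ends sheer and the bin begins (70 mm long, 38 wide, floor 59 mm below the deck). A battery pushed along the tray tips over the edge and drops in once more than half of it is past here, so the pushing finger can stay in front of the mouth.
- flap (a joint): Opening angle of the flap, rad: 0 shut, stop at 1.3; a spring shuts it. The flap is one aluminium see-saw: press plate left of the axle, lid right of it. Pressing the plate down lifts the lid and lip: from 0.85 rad the lip clears the battery; at 1.05 the lid's edge stands 65 mm above the deck. Pressing 24 mm left of the axle takes about 2 N to start, 5 N at 1.1 rad.
- axle (a point): The flap's axle above the mouth's left end: 7 mm thick, along the box's x, at box y = 25, z = 90 mm. Its brackets (box x -111 to -101 and -15 to -5, y 18 to 32 mm) reach z = 97 mm. The lid, 77 mm long and 48 wide, lies right of it behind the mouth, level when shut; at its front a 19 mm lip hangs down and shuts the mouth.
- press_plate (a point): Middle of the press plate: box x -105 to -11 mm, reaching 43 mm left of the axle. It rises outward at 30 degrees when shut, slopes down outward by 30 degrees at 1.05 rad; then its surface 24 mm from the axle is level with the battery. A tip sliding along x holds it down, so two tips at one height 9 mm above the deck, centres 50 mm apart (one at y = 0), can move along x together.
- battery: Round cell battery, 50 mm long, 15 mm across, about 23 g (it does not roll), lying on the tray between the rails, one end towards the mouth. Origin: middle of its underside; its y axis is its long axis.
- salt_shaker: Salt shaker, 44 mm across, 90 mm high, standing right of the box. Origin: centre of its underside.
- egg_timer: Round egg timer, 63 mm across, 47 mm high, standing left of the box. Origin: centre of its underside.
- espresso_cup: Small cup with a handle, 60 x 84 mm, 50 mm high, standing right of the tray. Origin: centre of its underside.
Not all that is in view belongs to the job. Of the things that look like the battery, the smaller one is meant.

How it is judged:
By the outcome, as a careful person would: the job done as asked, in the order asked, and still so for the second after the job is handed in, with the robot touching nothing.
It also fails if it takes over 38 s, if anything falls off the work surface, if the arm or the gripper's body presses on something with over 40 N, if the wrist force passes 120 N, or if a joint passes its speed limit or range.

## Working session

There is one attempt and no reset: what is moved stays moved. The work goes in short steps, each a Python script; the robot and the scene stay as the last script left them, time stands still between calls to the robot, and variables do not carry over. Pictures are saved under pics/ and viewed, and the job is handed in when it is done.

```bash
ls; mkdir -p pics; python3 - <<'E'
from station import r
import cv2
for n in("scene","side","wrist"):
    s=r.snapshot(n); cv2.imwrite(f"pics/{n}0.png",s["frame"][:,:,::-1])
    print(n,s["fx"],s["cx"],s["cy"],s["R"],s["t"])
print(r.sense())
E
```

```text
pics
scene 395.7846016854787 317.02938105612293 199.26288087271715 [[-8.71690863e-01 -4.90056119e-01 -1.97211185e-04]
 [-2.49190039e-01  4.43595025e-01 -8.60887785e-01]
 [ 4.21970809e-01 -7.50378873e-01 -5.08794834e-01]] [0.46386423 0.2126671  0.66384003]
side 471.5579046675551 316.73020875738234 199.37241528593609 [[ 0.95849572 -0.28485165 -0.01206199]
 [-0.12134327 -0.36929258 -0.92135704]
 [ 0.25799567  0.88458043 -0.38853019]] [-0.51225818  0.14410409  0.78683792]
wrist 310.4090192965762 319.6907702548816 205.9421563847995 [[ 2.95745537e-01 -9.55266609e-01 -5.31163044e-04]
 [-9.18800658e-01 -2.84607947e-01  2.73502590e-01]
 [-2.61419065e-01 -8.03991376e-02 -9.61871120e-01]] [-0.60077647 -0.03259238  0.38911522]
{'clock': 0.15, 'joints': array([-7.60712128e+01,  5.25421928e+00,  7.05649951e+01, -1.45762954e-03,
        1.04266782e+02, -3.24800310e+00]), 'joint_vel': array([ 0.05813594, -0.18905704, -0.05806968, -0.01520401,  0.03750775,
       -0.06046394]), 'joint_torque': array([ 1.19793702e-03, -4.47044849e+01, -4.06907916e+01,  6.98530138e-02,
        2.74462992e-02, -1.11798702e-04]), 'tcp_pos': array([ 0.17720653, -0.57329041,  0.40376597]), 'orientation': array([-1.79914062e+02, -3.46144491e-03,  1.71764295e+01]), 'contact_force': array([-0.275064  ,  0.09599204, -0.04072738]), 'torque': array([-0.02881346, -0.0446321 , -0.00913252]), 'opening': 0.08798975271985945}
```

View pics/scene0.png

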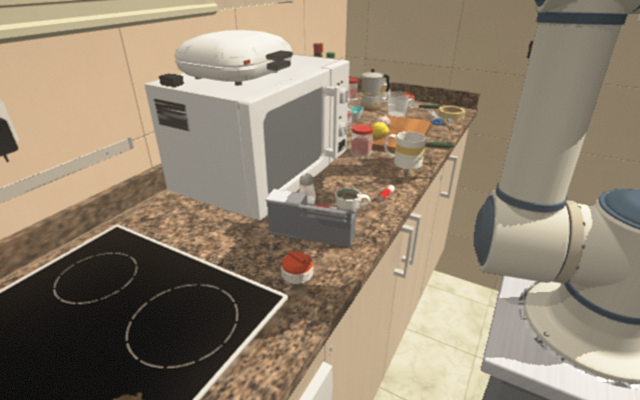

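View pics/side0.png

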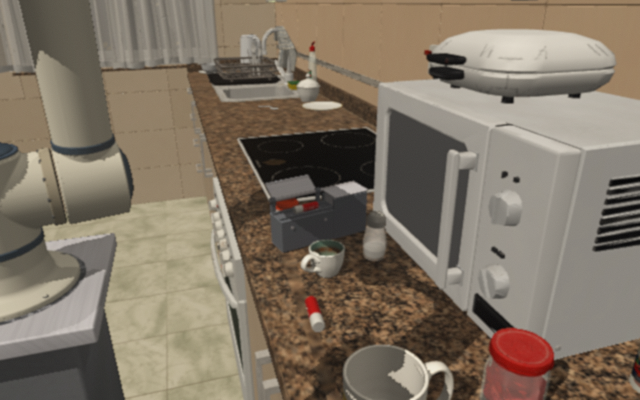

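View pics/wrist0.png

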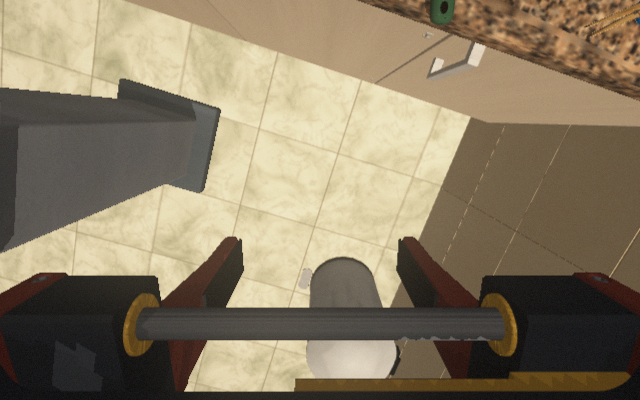

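The side view shows the box around (320,215) with the battery on its tray. The larger red/white decoy lies on the worktop at (315,313), the cup is at (325,258), the shaker at (375,240) and the timer in the scene view at (297,267). I'll zoom in next.

```bash
python3 - <<'E'
import cv2
a=cv2.imread("pics/side0.png")[165:285,250:400]; cv2.imwrite("pics/side0z.png",cv2.resize(a,None,fx=5,fy=5,interpolation=cv2.INTER_CUBIC))
a=cv2.imread("pics/scene0.png")[165:290,255:405]; cv2.imwrite("pics/scene0z.png",cv2.resize(a,None,fx=4.8,fy=4.8,interpolation=cv2.INTER_CUBIC))
E
```

```text
(no output)
```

View pics/side0z.png

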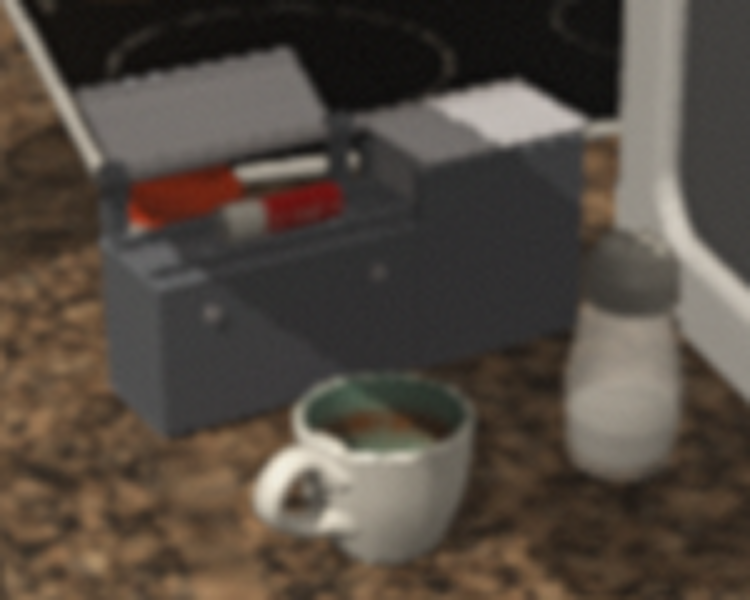

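View pics/scene0z.png

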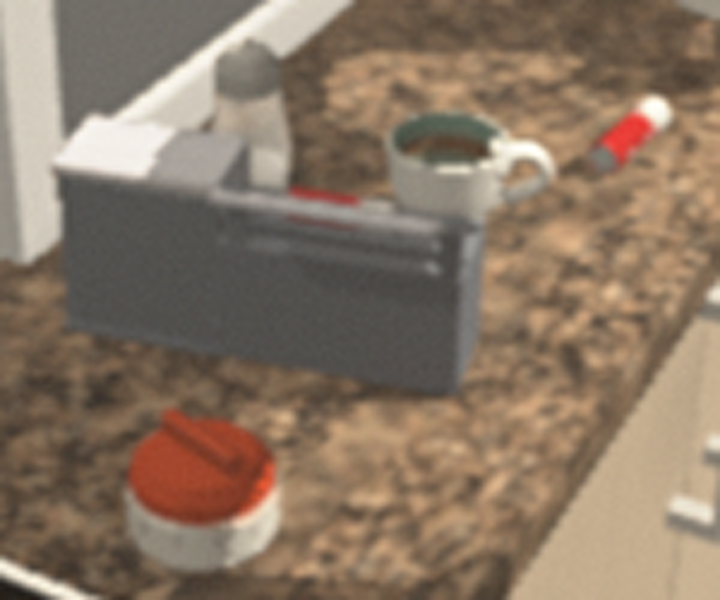

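```bash
cat > h.py <<'E'
import numpy as np, json
from station import r
def ray(s,u,v):
    d=np.array([(u-s["cx"])/s["fx"],(v-s["cy"])/s["fy"],1.]); R=np.array(s["R"]);t=np.array(s["t"])
    return -R.T@t, R.T@d
def onz(s,u,v,z):
    o,d=ray(s,u,v); return o+d*(z-o[2])/d[2]
def proj(s,X):
    c=np.array(s["R"])@np.array(X)+s["t"]; return s["fx"]*c[0]/c[2]+s["cx"],s["fy"]*c[1]/c[2]+s["cy"]
E
python3 - <<'E'
from h import *
s=r.snapshot("side"); q=lambda u,v,z:print("side",(u,v),onz(s,250+u/5,165+v/5,z).round(4))
q(165,435,0);q(583,328,0);q(110,395,0)
q(163,292,.066);q(583,130,.09);q(516,80,.09);q(416,168,.09)
q(233,237,.0735+.0);q(340,203,.0735)
s=r.snapshot("scene"); q=lambda u,v,z:print("scene",(u,v),onz(s,255+u/4.8,165+v/4.8,z).round(4))
q(460,392,0);q(67,328,0);q(60,168,.09);q(97,117,.09);q(203,515,.0);q(203,470,.047);q(445,190,.05)
E
```

```text
side (165, 435) [ 0.4605 -0.0275 -0.    ]
side (583, 328) [0.6424 0.0072 0.    ]
side (110, 395) [0.4472 0.0098 0.    ]
side (163, 292) [ 0.4593 -0.0416  0.066 ]
side (583, 130) [6.368e-01 5.000e-04 9.000e-02]
side (516, 80) [0.6316 0.0603 0.09  ]
side (416, 168) [ 0.5632 -0.0155  0.09  ]
side (233, 237) [ 0.491  -0.0194  0.0735]
side (340, 203) [ 0.5374 -0.0017  0.0735]
scene (460, 392) [0.4477 0.0019 0.    ]
scene (67, 328) [0.6298 0.0478 0.    ]
scene (60, 168) [0.6252 0.05   0.09  ]
scene (97, 117) [0.6374 0.0035 0.09  ]
scene (203, 515) [0.5045 0.1286 0.    ]
scene (203, 470) [0.4887 0.1518 0.047 ]
scene (445, 190) [ 0.4949 -0.0769  0.05  ]
```

```bash
python3 - <<'E'
from h import *
import cv2
r.reach([0.43,0.005,0.40],[180,0,14])
s=r.snapshot("wrist"); np.save("w1.npy",s,allow_pickle=True)
cv2.imwrite("pics/w1.png",s["frame"][:,:,::-1])
R=np.array(s["R"]);print("cam",-R.T@s["t"]); q=r.sense();print(q["clock"],q["tcp_pos"],q["orientation"],q["joints"],q["contact_force"])
E
```

```text
cam [0.5035303  0.02174631 0.37921766]
2.55 [0.43015402 0.00441961 0.39996609] [1.79992627e+02 8.16935559e-03 1.39368568e+01] [-3.94085013e+00 -2.11639340e+01  9.49764011e+01 -9.91821601e-03
  1.06193044e+02  7.21195271e+01] [-0.65803898  0.05301031 -0.16135817]
```

View pics/w1.png

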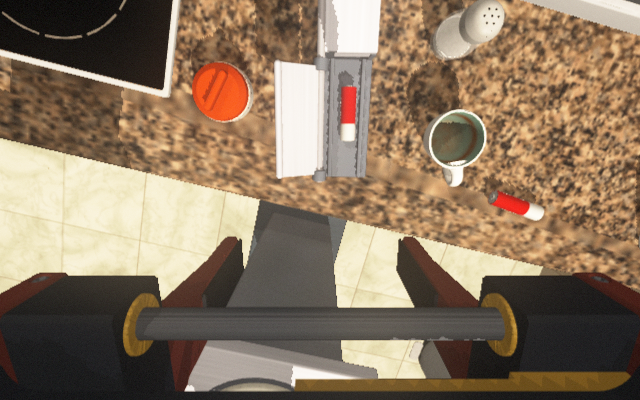

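The wrist view shows the box between columns 275 and 380, nearly vertical. The battery runs from about (349,85) to (348,140), the egg timer is at (220,92), the cup at (455,138) and the shaker at (470,30). I'll zoom in on the box.

```bash
python3 - <<'E'
import cv2
a=cv2.imread("pics/w1.png")[0:200,260:395]; cv2.imwrite("pics/w1z.png",cv2.resize(a,None,fx=3,fy=3,interpolation=cv2.INTER_CUBIC))
E
```

```text
(no output)
```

View pics/w1z.png

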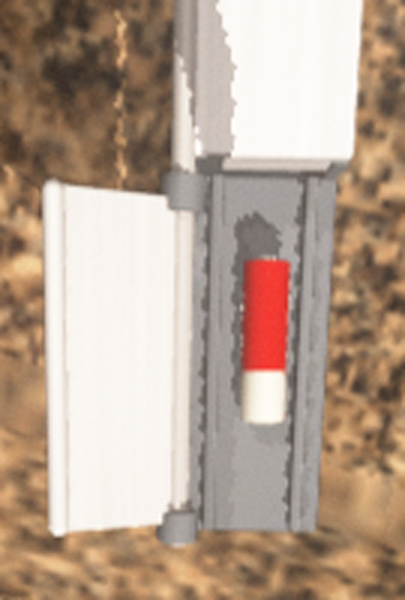

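```bash
python3 - <<'E'
from h import *
s=np.load("w1.npy",allow_pickle=True).item()
P=lambda u,v,z:onz(s,260+u/3,v/3,z)
pts=dict(axF=(183,510,.0935),axB=(183,205,.0935),brkF=(176,545,.09),drF=(316,530,.066),drB=(335,175,.066),rrF=(295,528,.071),rrB=(310,180,.071),rlF=(205,528,.071),rlB=(215,180,.071),batR=(264,424,.0735),batF=(268,258,.0735),plF=(57,533,.1115),plB=(48,183,.1115))
W={k:P(*v) for k,v in pts.items()}
a=W["axB"]-W["axF"];print("axle yaw",np.degrees(np.arctan2(a[1],a[0])))
for k in("dr","rr","rl","pl"):
    a=W[k+"B"]-W[k+"F"];print(k,np.degrees(np.arctan2(a[1],a[0])),np.hypot(*a[:2]))
for yaw in(14.,):
    c,q=np.cos(np.radians(yaw)),np.sin(np.radians(yaw))
    for k,v in W.items(): 
        d=v[:2]-np.array([.5624,.005]); print(k,v.round(4),"box",((c*d[0]+q*d[1])*1e3).round(1),((-q*d[0]+c*d[1])*1e3).round(1))
E
```

```text
axle yaw 14.035779727460543
dr 13.246063149887064 0.11074913607274658
rr 13.480631327071487 0.10690448645651715
rl 12.77920992245757 0.1069095659391276
pl 13.368528835332848 0.09357396145940677
axF [0.4586 0.0089 0.0935] box -99.7 28.9
axB [0.543  0.03   0.0935] box -12.8 29.0
brkF [0.4468 0.0082 0.09  ] box -111.4 31.1
drF [ 0.4586 -0.0379  0.066 ] box -111.1 -16.6
drB [ 0.5664 -0.0126  0.066 ] box -0.4 -18.0
rrF [ 0.4583 -0.03    0.071 ] box -109.5 -8.7
rrB [ 0.5622 -0.005   0.071 ] box -2.6 -9.7
rlF [ 0.451  -0.0007  0.071 ] box -109.5 21.4
rlB [0.5553 0.0229 0.071 ] box -2.6 19.1
batR [ 0.4889 -0.0105  0.0735] box -75.1 2.7
batF [0.5375 0.0016 0.0735] box -25.0 2.7
plF [0.4461 0.0437 0.1115] box -103.5 65.7
plB [0.5371 0.0654 0.1115] box -9.9 64.7
```

```bash
cat >> h.py <<'E'
O=np.array([.5615,.0087]); YAW=13.5
c_,s_=np.cos(np.radians(YAW)),np.sin(np.radians(YAW))
def T(x,y,ztip): # box coords in mm of TCP, tip height mm
    return [O[0]+(c_*x-s_*y)/1e3, O[1]+(s_*x+c_*y)/1e3, (ztip+182)/1e3]
OR=[180,0,YAW]
def st(m=""):
    q=r.sense(); p=q["tcp_pos"]; d=p[:2]-O
    f=q["contact_force"]; 
    print(m,"t%.2f"%q["clock"],"box",round(1e3*(c_*d[0]+s_*d[1]),1),round(1e3*(-s_*d[0]+c_*d[1]),1),"tip",round(p[2]*1e3-182,1),"open",round(q["opening"]*1e3,1),"Fbox",[round(v,2) for v in(c_*f[0]+s_*f[1],-s_*f[0]+c_*f[1],f[2])])
    return q
def pic(n,name):
    import cv2
    s=r.snapshot(n); cv2.imwrite(f"pics/{name}.png",s["frame"][:,:,::-1]); np.save(name+".npy",s,allow_pickle=True)
E
python3 - <<'E'
from h import *
r.reach(T(-91,3.25,140),OR); st()
r.servo_line(T(-91,3.25,112),speed=.1); st()
for z in (100,90,82,76): r.servo_line(T(-91,3.25,z),speed=.06); st()
pic("side","s2");pic("wrist","w2")
E
```

```text
t3.00 box -91.2 2.9 tip 139.8 open 87.7 Fbox [np.float64(0.22), np.float64(0.34), np.float64(0.33)]
 t3.43 box -91.1 3.4 tip 112.8 open 87.8 Fbox [np.float64(-0.53), np.float64(0.48), np.float64(0.0)]
 t3.78 box -90.9 3.2 tip 100.1 open 88.1 Fbox [np.float64(0.74), np.float64(-1.44), np.float64(2.31)]
 t4.10 box -90.8 3.4 tip 90.2 open 87.9 Fbox [np.float64(1.7), np.float64(1.13), np.float64(3.22)]
 t4.38 box -91.0 3.3 tip 82.3 open 88.2 Fbox [np.float64(-0.45), np.float64(1.0), np.float64(4.44)]
 t4.63 box -91.0 3.4 tip 76.4 open 87.9 Fbox [np.float64(1.0), np.float64(1.38), np.float64(4.1)]
```

View pics/s2.png

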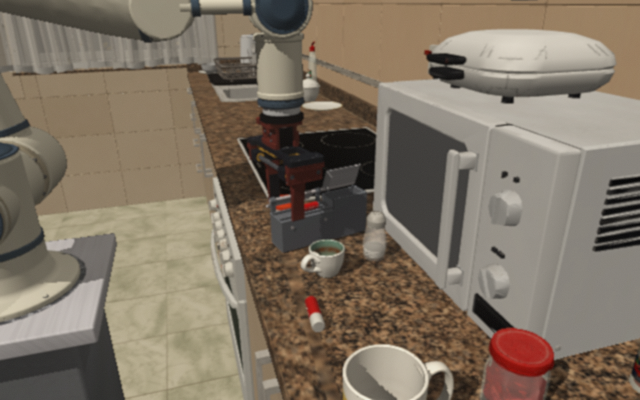

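View pics/w2.png

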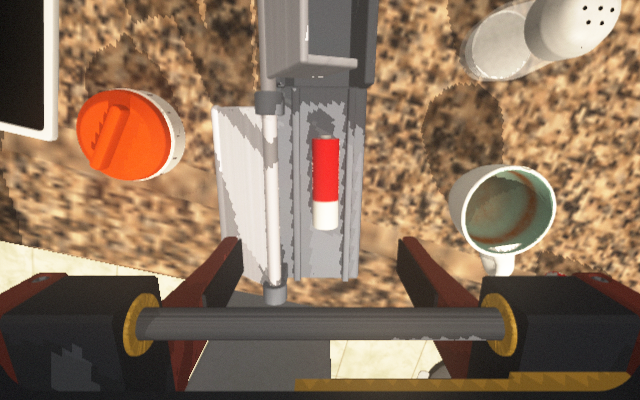

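The flap is open (lid standing up in the side view at (342,180)), at about 4 N. The left fingertip is on the plate. Next I close gently so that the plate's slope stops the finger, then move across to bring the right tip in behind the battery.

```bash
python3 - <<'E'
from h import *
r.grab(3); st("grab")
pic("wrist","w3");pic("side","s3")
E
```

```text
grab t5.09 box -91.0 4.1 tip 75.4 open 82.6 Fbox [np.float64(1.38), np.float64(5.89), np.float64(1.67)]
```

View pics/w3.png

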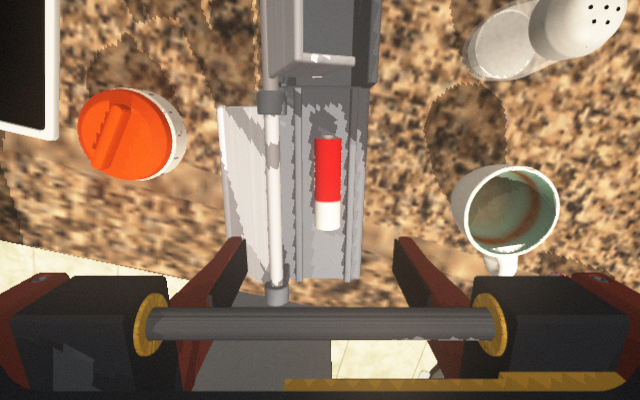

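View pics/s3.png

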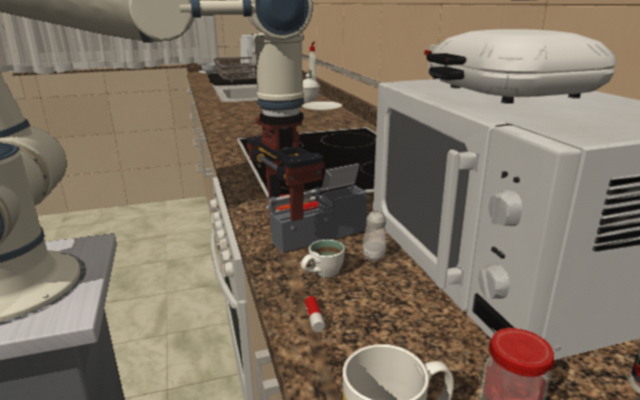

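The gripper stopped on the plate at an opening of 82.6 mm, with the flap still open. Now I move across in small steps and check whether the opening follows.

```bash
python3 - <<'E'
from h import *
for y in (6,9,12):
    r.servo_line(T(-91,y,76),speed=.04); q=st()
E
```

```text
t5.44 box -90.9 7.0 tip 75.4 open 77.5 Fbox [np.float64(2.25), np.float64(6.13), np.float64(1.59)]
 t5.69 box -90.9 10.0 tip 75.4 open 71.1 Fbox [np.float64(2.38), np.float64(5.55), np.float64(1.24)]
 t5.94 box -90.9 13.0 tip 75.4 open 65.1 Fbox [np.float64(1.94), np.float64(6.89), np.float64(1.06)]
```

```bash
python3 - <<'E'
from h import *
for y in (18,22,24.7):
    r.servo_line(T(-91,y,76),speed=.04); q=st()
pic("wrist","w4");pic("side","s4");pic("scene","c4")
import cv2
a=cv2.imread("pics/s4.png")[150:270,230:400]; cv2.imwrite("pics/s4z.png",cv2.resize(a,None,fx=4,fy=4,interpolation=cv2.INTER_CUBIC))
E
```

```text
t6.24 box -91.0 19.1 tip 75.6 open 53.4 Fbox [np.float64(1.96), np.float64(5.59), np.float64(1.61)]
 t6.49 box -91.0 23.1 tip 75.6 open 45.7 Fbox [np.float64(1.23), np.float64(6.03), np.float64(1.54)]
 t6.74 box -91.0 25.8 tip 75.6 open 39.8 Fbox [np.float64(1.88), np.float64(5.0), np.float64(0.67)]
```

View pics/w4.png

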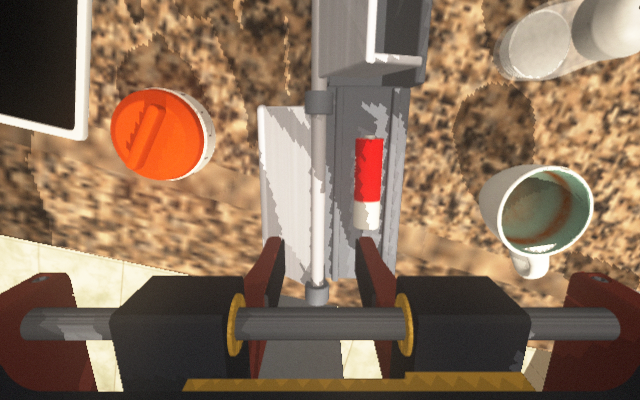

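View pics/s4z.png

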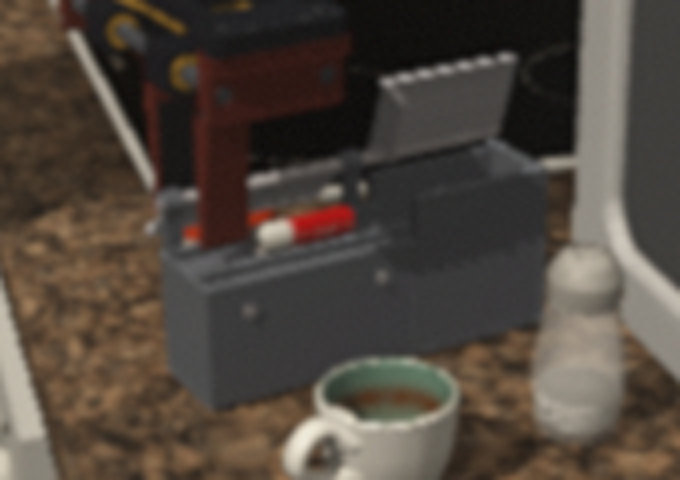

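The lid is wide open and the right finger stands just behind the battery's white end, on its centreline. Now I push along x.

```bash
python3 - <<'E'
from h import *
for x in (-80,-65,-50):
    r.servo_line(T(x,24.7,76),speed=.05); q=st()
pic("wrist","w5");pic("side","s5")
import cv2
a=cv2.imread("pics/s5.png")[150:270,230:400]; cv2.imwrite("pics/s5z.png",cv2.resize(a,None,fx=4,fy=4,interpolation=cv2.INTER_CUBIC))
E
```

```text
t7.26 box -80.5 25.7 tip 75.6 open 35.2 Fbox [np.float64(-2.16), np.float64(6.01), np.float64(4.07)]
 t7.71 box -65.5 25.7 tip 75.7 open 34.9 Fbox [np.float64(-3.28), np.float64(7.12), np.float64(4.66)]
 t8.16 box -50.5 25.7 tip 75.8 open 34.0 Fbox [np.float64(-2.65), np.float64(5.68), np.float64(5.5)]
```

View pics/w5.png

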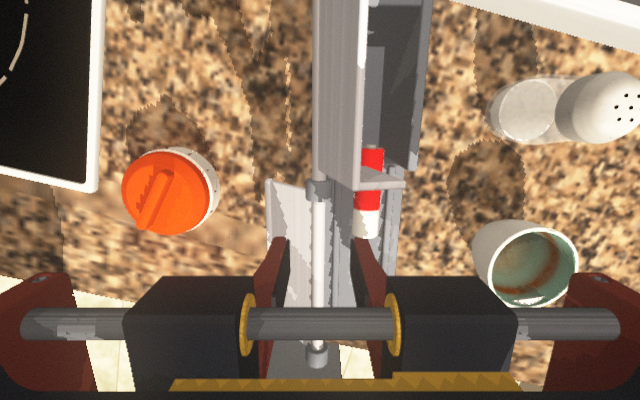

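View pics/s5z.png

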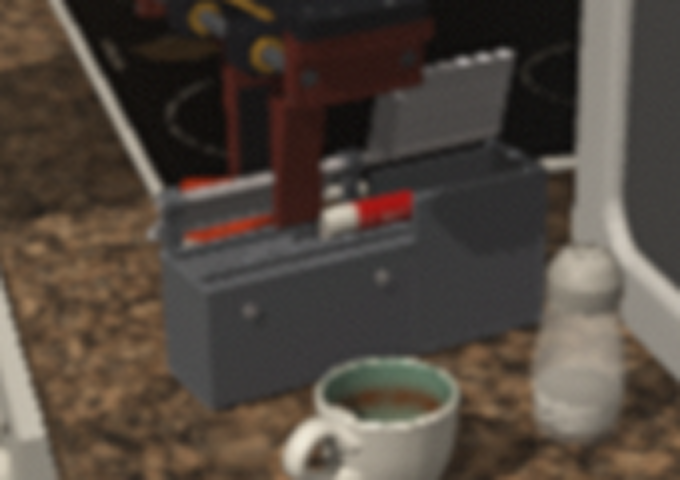

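```bash
python3 - <<'E'
from h import *
for x in (-42,-34,-26.5):
    r.servo_line(T(x,24.0,76),speed=.05); q=st()
r.wait(.3)
pic("wrist","w6");pic("side","s6")
import cv2
a=cv2.imread("pics/s6.png")[150:270,230:400]; cv2.imwrite("pics/s6z.png",cv2.resize(a,None,fx=4,fy=4,interpolation=cv2.INTER_CUBIC))
E
```

```text
t8.57 box -42.5 25.0 tip 75.8 open 35.5 Fbox [np.float64(-3.38), np.float64(5.67), np.float64(5.25)]
 t8.88 box -34.5 25.1 tip 75.8 open 35.4 Fbox [np.float64(-3.79), np.float64(6.17), np.float64(5.23)]
 t9.18 box -27.0 25.1 tip 75.8 open 34.6 Fbox [np.float64(-3.68), np.float64(5.12), np.float64(5.74)]
```

View pics/w6.png

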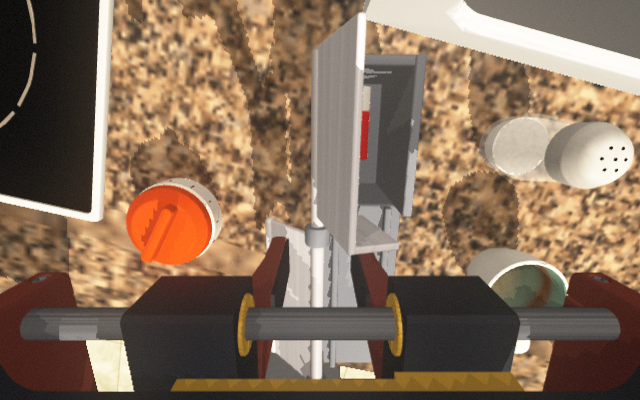

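View pics/s6z.png

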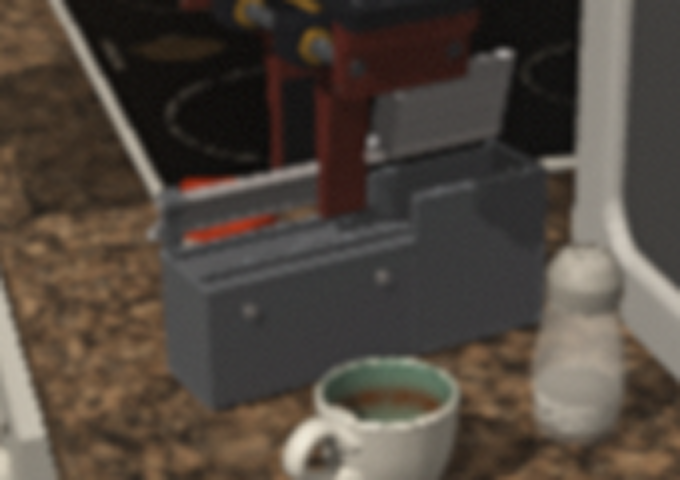

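The wrist view shows the battery lying in the bin at (364,130). The tray is empty and the finger is in front of the mouth. I'll back off along x, widen the fingers the same way as before, then lift.

```bash
python3 - <<'E'
from h import *
r.servo_line(T(-60,24.0,76),speed=.08); st()
for y in (17,10,3.5):
    r.servo_line(T(-60,y,76),speed=.05); q=st()
E
```

```text
t10.14 box -59.8 25.0 tip 77.1 open 33.0 Fbox [np.float64(1.58), np.float64(6.18), np.float64(6.77)]
 t10.43 box -59.7 17.8 tip 77.1 open 47.9 Fbox [np.float64(2.27), np.float64(6.25), np.float64(7.64)]
 t10.72 box -59.7 10.8 tip 77.1 open 61.5 Fbox [np.float64(1.6), np.float64(6.69), np.float64(7.05)]
 t11.01 box -59.7 4.3 tip 77.1 open 74.6 Fbox [np.float64(2.44), np.float64(5.65), np.float64(6.6)]
```

```bash
python3 - <<'E'
from h import *
r.servo_line(T(-60,1,76),speed=.05); st()
r.let_go(); st("open")
r.servo_line(T(-60,1,135),speed=.08); st()
r.servo_line(T(-90,1,230),speed=.2); st()
r.wait(.4);pic("wrist","w7");pic("side","s7");pic("scene","c7")
import cv2
a=cv2.imread("pics/s7.png")[150:270,230:400]; b=cv2.imread("pics/c7.png")[165:285,250:420]
cv2.imwrite("pics/s7z.png",cv2.resize(np.vstack([a,b]),None,fx=2.5,fy=2.5,interpolation=cv2.INTER_CUBIC))
E
```

```text
t11.26 box -59.7 1.9 tip 77.1 open 79.6 Fbox [np.float64(1.93), np.float64(5.53), np.float64(7.56)]
open t11.64 box -59.8 0.9 tip 77.1 open 87.8 Fbox [np.float64(0.64), np.float64(0.37), np.float64(6.61)]
 t12.53 box -60.1 1.0 tip 134.3 open 87.8 Fbox [np.float64(-0.04), np.float64(-0.85), np.float64(0.4)]
 t13.18 box -89.9 1.0 tip 228.7 open 88.0 Fbox [np.float64(0.95), np.float64(-0.3), np.float64(0.05)]
```

View pics/w7.png

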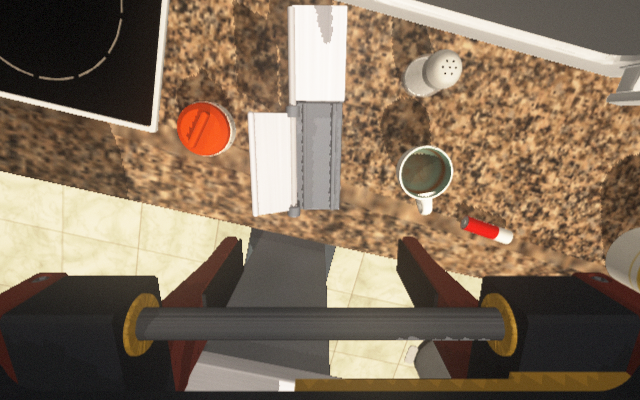

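View pics/s7z.png

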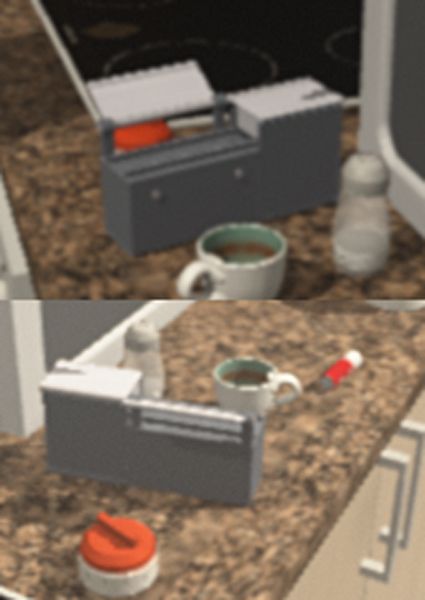

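The flap is shut, the tray is empty, and the timer, cup, shaker and decoy stand where they were. The robot is clear of everything, so I'm handing in.

```bash
python3 - <<'E'
from h import *
print(r.hand_in()); st()
E
```

```text
the job is handed in; nothing more can be done
None
the job is handed in; nothing more can be done
```

The battery is in the bin, the flap has sprung shut, and I handed the job in at about 13.8 s of the 38 s allowed.

**How it was done:** The left fingertip pressed the plate down and held the flap open. I closed the gripper at 3 N so the plate's slope stopped the left finger. Moving the arm sideways then brought the right fingertip in behind the battery, and it pushed the battery along the tray until it dropped in. I widened the fingers again and lifted straight off, so the flap shut by its spring.

**Last checks:**
- **Battery:** the wrist view showed it lying in the bin before the flap closed, and afterwards the tray was empty.
- **Flap:** all three cameras show it shut.
- **Other things:** the salt shaker, egg timer, cup and the larger look-alike battery look unmoved in the pictures. I compared them by eye and did not re-measure them.
- **Robot:** it was clear of everything, with contact force down to about 1 N, which is at noise level. In the readings I took, no force component went above about 8 N.

**Disagreements:** My first box position from the two fixed cameras was about 4 mm off sideways compared with the wrist view, so I used the wrist view. While pressing, the sensor showed 5–7 N sideways, more than the 3 N grip.

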